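# Toe a hook-footed probe into its storage well

## Task

Take the probe out of its slanted rest and store it in the well beside it. Its hooked foot is longer than the opening in the well's cover, so enter toe first with the probe leaning, then swing it upright once the foot is under the cover and lower it until it stands upright on the floor of the well. Leave it there, released, and do not knock over or push about the bottles, the beaker or the tape roll.

Things in the scene. Friction and masses are not known exactly. Their poses are not given: they have to be found in the camera images.
- probe: Loose probe, 0.15 kg, 150 mm long plus a 5 mm stud on top. Origin: stem axis at the foot's underside; z runs up the stem to the head. Steel stem, 20 mm diameter. Foot: flat plate 38 x 20 x 6 mm (x -28 to +10, y +-10, z 0 to 6): a toe sticks out 18 mm past the stem to -x only. It starts in the rest leaning 30 degrees, its top towards the rest's -x, its toe on the underside.
- probe_head (a point): Grip point in the middle of the probe's head, 127 mm up the stem axis from the foot; same axes. The head is a white block with flat sides, 30 (x) x 24 (y) x 43 mm (107 to 150 mm up the stem). Grip it across its two y sides, hand in line with the stem, its body beyond the top end.
- probe_toe (a point): End of the probe's toe, at (-28, 0, 3) mm in the probe's frame; same axes.
- well: Fixed storage well: hollow grey box 110 (x) x 80 (y) x 60 mm high, -x side more or less towards the robot. Origin: centre of its underside, z up. Inside 98 x 68 mm, from the floor at z = 6 to the cover's underside at z = 54 mm. Aluminium cover 6 mm thick (z 54 to 60) with one central oblong opening, 34 mm along x and 28 mm along y.
- well_mouth (a point): Centre of the opening, top of the cover (z = 60 mm of the well); axes as the well. Toe along the well's x (either way), probe leaning 25 to 33 degrees to its toe's side: with the probe's origin 13 mm behind the centre (away from the toe) the toe goes straight down to origin height 62 mm; then move 10 mm toewards while sinking 8 mm, so the heel clears; then on along the stem.
- rest: Fixed slanted rest: grey trough on an aluminium base plate 120 x 70 mm, about 110 mm high, leaning 30 degrees to its -x side, which is more or less towards the robot. Origin on the worktop, 30 mm straight below the probe's origin at the start; z up. The trough holds the stem from 50 to 90 mm above the foot, from below and both sides.
- rest_stop (a point): Top of the stop on which the probe's foot stands in the rest, 30 mm above the worktop; axes as the rest. The trough is open on its upper side: lifting the probe straight up, keeping its lean, by 110 mm frees it. Pulled out along its stem, the toe would catch on the trough.
- amber_bottle: Bystander: small brown bottle with a black cap, 53 mm wide, 109 mm high; origin at the centre of its underside.
- beaker: Bystander: glass beaker, 71 mm wide, 92 mm high; origin at the centre of its underside.
- bottle: Bystander: white bottle with a ribbed cap, 61 mm wide, 133 mm high; origin at the centre of its underside.
- tape_roll: Bystander: roll of tape lying flat, 65 mm wide, 19 mm high; origin at the centre of its underside.
- well_floor (a point): Centre of the well's floor, 6 mm above its underside; axes as the well. With the leaning probe's origin 20 to 30 mm below the cover along the stem and the stem in the middle of the opening, the whole foot is under the cover and the probe can be swung upright about the opening, then lowered to the floor.
There are look-alikes about, which are no part of the job. What is shaped like the well but green is not meant.

How it is judged:
By the outcome, as a careful person would: the job done as asked, in the order asked, and still so for the second after the job is handed in, with the robot touching nothing.
It also fails if it takes over 48 s, if anything falls off the work surface, if the arm or the gripper's body presses on something with over 40 N, if the wrist force passes 120 N, or if a joint passes its speed limit or range.

## Robot

A 7-joint arm with a two-finger parallel gripper is mounted at the origin on a cart in front of the work surface, level with it; the furniture and walls round the work are solid. World frame = base frame: x ahead of the robot, y to its left, z up, the work surface at z = 0. Lengths are in m, angles in rad, forces in N, time in s.
With the tool pointing down it reaches from about 0.4 to 0.85 m from the base axis. Payload 10.4 kg.
Tool frame: the origin (TCP) lies at the very end of the fingers, on their centre line; the grasp point (between the pads) lies manip.hold_point_z behind it (manip.hold_point_z is the distance from the TCP to the grasp point, in m); z points along the fingers, y is the direction in which the jaws open and shut (so a half turn about z gives the same grasp; the last joint's range is limited). The gripper opens to 85 mm and grips with 20 to 120 N. Pads are 22 mm wide; open, the fingers measure 114 mm over their backs; the gripper's body (76 mm by 85 mm) begins 54 mm behind the grasp point. The pads swing forward as they close: fully open they stand 13 mm farther back than shut.
Start: joints at [-1.244, 0.332, -0.065, 1.46, 0.022, 1.35, -0.088], TCP at [0.214, 0.587, 0.231] pointing down, gripper open.
Joint ranges: [-2.6, 2.6], [-0.5, 2.12], [-1.47, 1.34], [0.16, 2.42], [-1.27, 4.41], [0.06, 2.06], [-2.6, 2.6]. Speed limits (rad/s): [2.22, 2.22, 2.79, 2.79, 3.14, 3.14, 3.14].

## Interface

Orientations are given as a unit quaternion [x, y, z, w].
In Python, from workcell import manip gives the robot as it stands.
- The arm moves only by the tool jog_arm, never from a script. Its arguments are lists of equal length, an entry for each row: "translation": the shift along the world's x, y, z in mm, a list of three; "turn": the turn about the world's z in degrees. In form: {"translation": [[x, y, z], ...], "turn": [turn, ...]}. A call has 1 to 12 rows; each row is the pose to reach, as a shift and turn from the pose measured when the call began; what a row does not reach only later rows make up. A row lasts 1/12 s, in which the tool goes at most 41.7 mm and 7.16 degrees, less where a joint would pass 70% of its speed; a pose out of reach is approached as far as the arm can. A call with a gripper value outside its range is refused whole. "grip" is the finger opening in mm, from 0 to 85.4, set as the call begins (left out, the last holds). The fingers move at their own pace and stop on an object; "grip_force" is the grip in N (left out, the last holds). Time passes only in rows, so rows that repeat a pose let the fingers close. It gives the time, the measured TCP pose, the force and the opening at its end, in the units of the state.
- manip.get_obs(): the state, without advancing time (a new reading comes with each control period).
- manip.camera(name): name is "side" or "top"; returns a dict with "frame" (420x560x3 uint8, red, green, blue), "mtx" (3x3 intrinsics, pixels), "pose" (4x4, takes a point from camera to world coordinates). Camera axes: x right, y down, z forward; pixel columns grow to the right and rows downward; lengths in m; the calibration is good to about 2 mm. A picture is of the moment at which its call begins. There is no depth.
- manip.hand_in(): hands the job in, once; it reports no verdict.
Trained networks look in a picture, given as the dict that the camera call returned (one of the last four; its "shot" number tells which), for a name from the list of things; names that differ only in an ending like _2 or _b are one class to them, and where a whole thing is asked for, a point or a joint stands for the part that bears it (a point fixed in the world has none). Each returns a list of dicts, best first, with "confidence" (0 to 1); they miss things now and then, are a little off and sometimes report something else, mostly with a low value. They report only what shows in the picture. A call takes as long as a camera call. They do not tell look-alikes from the thing itself.
- manip.outline_of(picture, label): "mask" (420x560 bool, what is visible of it) and "extent" ([left, top, right, bottom] in pixels, round what is visible of it).
- manip.pinpoint(picture, label): "at" ([column, row] in pixels: a listed point, or the origin of a listed thing).
The state is a dict: "clock": time; "joint_pos": joint angles; "joint_velocities": joint speeds; "tau": joint torques, N m; "position": TCP position; "ee_rot": TCP orientation; "ft_force": force on the tool from outside, world axes, zero at the start; "torque": the same for the moment, N m; "grip_width": opening from 0.0 (shut) to 1.0 (fully open).
Only numpy, scipy, OpenCV 4.12 (cv2) and the standard library are available. Lean on these libraries where they do the work, as an engineer would, in place of code of your own. Each camera call takes 0.05 s, during which the arm holds its last target. There are 200 camera calls.

## Working session

There is one attempt and no reset: what is moved stays moved. The work goes in short steps, Python scripts to look and compute and a tool call to move; the robot and the scene stay as the last step left them, time stands still between calls to the robot, and variables do not carry over. Pictures are saved under pics/ and viewed, about 8 in all and at most 12, crops included, and the job is handed in when it is done.

Besides the shell and the picture viewer there is one more tool, called after "Call:" by a JSON object that holds its "fn" and its "kwargs", one argument or row to a line. jog_arm: Moves the arm, as the interface text tells. Its arguments: {"type":"object","properties":{"translation":{"type":"array"},"turn":{"type":"array"},"grip":{"type":"number"},"grip_force":{"type":"number"}},"required":["translation","turn"]}

```bash
mkdir -p pics; cat > h.py <<'E'
import numpy as np, cv2
from workcell import manip
def ray(c,px):
    K=np.array(c["mtx"]);P=np.array(c["pose"]);d=P[:3,:3]@np.linalg.inv(K)@[px[0],px[1],1.];return P[:3,3],d
def atz(c,px,z):
    o,d=ray(c,px);return o+d*(z-o[2])/d[2]
def proj(c,p):
    P=np.array(c["pose"]);q=np.array(c["mtx"])@(P[:3,:3].T@(np.array(p)-P[:3,3]));return q[:2]/q[2]
def tri(cs,pxs):
    A=np.zeros((3,3));b=np.zeros(3);L=[]
    for c,p in zip(cs,pxs):
        o,d=ray(c,p);d=d/np.linalg.norm(d);M=np.eye(3)-np.outer(d,d);A+=M;b+=M@o;L.append((o,d))
    x=np.linalg.solve(A,b);return x,[np.linalg.norm(np.cross(d,x-o)) for o,d in L]
def save(c,name,box=None,s=1):
    f=c["frame"][:,:,::-1]
    if box: f=f[box[1]:box[3],box[0]:box[2]]
    cv2.imwrite("pics/"+name,cv2.resize(f,None,fx=s,fy=s,interpolation=cv2.INTER_CUBIC))
E
python3 - <<'E'
from h import *
o=manip.get_obs();print({k:np.round(v,3) for k,v in o.items()},manip.hold_point_z)
a,b=manip.camera("top"),manip.camera("side")
cv2.imwrite("pics/a.png",cv2.resize(np.hstack([a["frame"],b["frame"]])[:,:,::-1],(800,300),interpolation=cv2.INTER_AREA)) if 0 else (save(a,"top.png",s=1.4),save(b,"side.png",s=1.4))
for n,c in(("top",a),("side",b)):
    print(n,np.round(np.array(c["pose"])[:3],3).tolist())
    for l in["probe","probe_head","probe_toe","well","well_mouth","rest","rest_stop","amber_bottle","beaker","bottle","tape_roll","well_floor"]:
        print(l,[(np.round(r["at"],1).tolist(),round(r["confidence"],2),np.round(atz(c,r["at"],{"probe_head":.14,"well_mouth":.06,"rest_stop":.03,"probe":.03,"well_floor":.006}.get(l,0)),3)[:2].tolist()) for r in manip.pinpoint(c,l)[:3]])
E
```

```text
{'clock': np.float64(0.0), 'joint_pos': array([-1.244,  0.333, -0.065,  1.461,  0.022,  1.35 , -0.088]), 'joint_velocities': array([ 0.   , -0.   , -0.   ,  0.   , -0.001, -0.   , -0.   ]), 'tau': array([-2.0000e-03, -6.2544e+01,  4.8000e-02, -3.9159e+01,  1.6000e-02,
        1.0000e-02,  0.0000e+00]), 'position': array([0.214, 0.587, 0.231]), 'ee_rot': array([ 0.174,  0.985, -0.001, -0.   ]), 'ft_force': array([-0.705, -0.504, -0.741]), 'torque': array([ 0.018, -0.035, -0.026]), 'grip_width': np.float64(1.003)} 0.0187
top [[0.014, -0.974, 0.226, 0.34], [-1.0, -0.013, 0.004, -0.018], [-0.001, -0.226, -0.974, 1.127]]
probe [([201.5, 232.9], 0.86, [0.525, 0.214])]
probe_head [([200.5, 242.1], 0.57, [0.484, 0.192]), ([188.8, 253.9], 0.52, [0.454, 0.219])]
probe_toe [([202.8, 243.4], 0.53, [0.5, 0.215])]
well [([343.4, 274.0], 0.92, [0.42, -0.181]), ([402.0, 273.0], 0.82, [0.425, -0.344]), ([336.5, 219.7], 0.71, [0.574, -0.164])]
well_mouth [([411.4, 275.2], 0.79, [0.415, -0.351]), ([348.2, 271.9], 0.6, [0.422, -0.185])]
rest [([204.2, 238.2], 0.7, [0.515, 0.212])]
rest_stop [([202.2, 23
[... 766 characters left out ...]
24, -0.18]), ([217.3, 318.2], 0.57, [0.418, -0.346])]
well_mouth [([277.1, 262.1], 0.91, [0.586, -0.16]), ([221.6, 267.8], 0.74, [0.415, -0.193]), ([216.6, 304.1], 0.63, [0.419, -0.348])]
rest [([262.1, 200.3], 0.67, [0.515, 0.275])]
rest_stop [([262.5, 201.3], 0.89, [0.52, 0.223]), ([274.0, 278.7], 0.28, [0.578, -0.204])]
amber_bottle [([311.3, 247.4], 0.57, [0.7, -0.008])]
beaker [([268.6, 327.9], 0.62, [0.568, -0.377]), ([264.7, 180.9], 0.24, [0.518, 0.419])]
bottle [([261.6, 179.0], 0.83, [0.505, 0.433])]
tape_roll [([244.7, 245.4], 0.49, [0.47, -0.007])]
well_floor [([218.6, 315.2], 0.92, [0.421, -0.339]), ([223.3, 277.3], 0.88, [0.416, -0.178]), ([274.0, 277.7], 0.61, [0.577, -0.173])]
```

```bash
ls pics
```

```text
side.png
top.png
```

View pics/top.png

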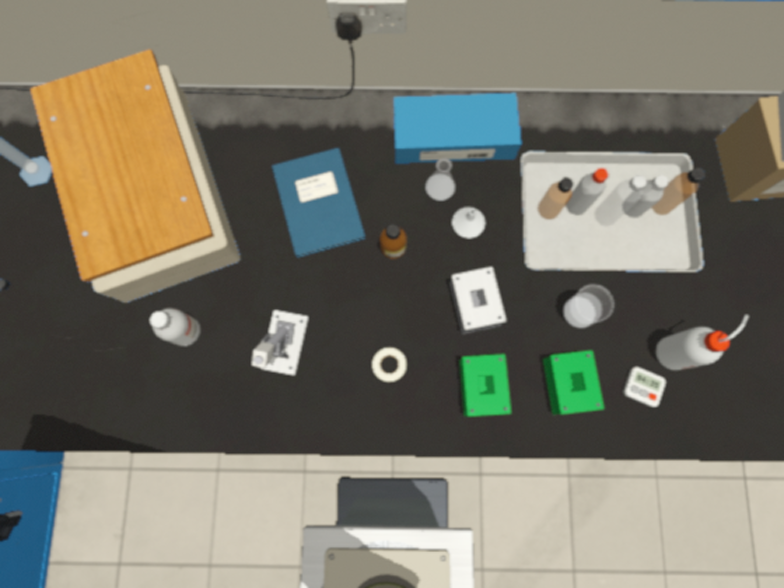

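View pics/side.png

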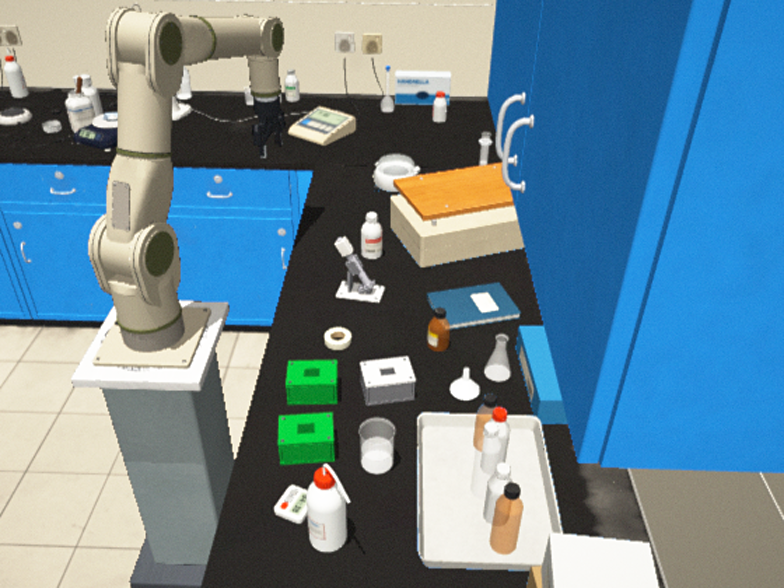

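The top picture shows the rest and leaning probe at about (195,243) in camera pixels. There are three well-like boxes: grey/white at (341,213), green at (347,275) and green at (411,273). By the description the grey one is the well. I'll check it in a close crop and fit yaws.

```bash
python3 - <<'E'
from h import *
a,b=manip.camera("top"),manip.camera("side")
A=a["frame"][185:240,315:370];B=a["frame"][215:275,170:230];C=b["frame"][245:300,245:305];D=b["frame"][160:220,230:290]
ims=[cv2.resize(x[:,:,::-1],(390,290) if 0 else (300,300),interpolation=cv2.INTER_CUBIC) for x in(A,B,C,D)]
cv2.imwrite("pics/crops.png",np.vstack([np.hstack(ims[:2]),np.hstack(ims[2:])]))
def quad(c,box,z,thr):
    f=c["frame"].astype(int);m=((f.min(2)>thr)&(f.max(2)-f.min(2)<40)).astype(np.uint8)
    k=np.zeros_like(m);k[box[1]:box[3],box[0]:box[2]]=1;m*=k
    cs,_=cv2.findContours(m,cv2.RETR_EXTERNAL,cv2.CHAIN_APPROX_NONE);q=max(cs,key=cv2.contourArea)[:,0]
    w=np.array([atz(c,p,z)[:2] for p in q])*1000
    return cv2.minAreaRect(w.astype(np.float32))
for t in(150,170,190,200,210): print(t,"well",quad(a,(315,185,370,240),.06,t),"rest",quad(a,(185,215,230,275),.006,t))
for l in("probe","well","rest"):
  for c in(a,b): print(l,[(np.round(r["extent"]).tolist(),round(r["confidence"],2)) for r in manip.outline_of(c,l)])
E
```

```text
150 well ((582.1154174804688, -170.45654296875), (113.02843475341797, 83.0501708984375), 12.749939918518066) rest ((498.93414306640625, 219.42807006835938), (82.43853759765625, 121.66024780273438), 79.65260314941406)
170 well ((582.281005859375, -170.6365966796875), (111.32173919677734, 81.63941192626953), 12.747340202331543) rest ((498.8544006347656, 219.06126403808594), (80.38792419433594, 119.4844970703125), 79.6501235961914)
190 well ((582.204345703125, -170.62057495117188), (109.47490692138672, 80.20333099365234), 12.66542911529541) rest ((498.6534118652344, 219.35235595703125), (78.8646011352539, 118.25102233886719), 80.06706237792969)
200 well ((582.2510375976562, -170.58895874023438), (108.46748352050781, 78.8835220336914), 12.657988548278809) rest ((498.6400146484375, 219.26055908203125), (77.27861785888672, 117.9154281616211), 79.64887237548828)
210 well ((582.0919189453125, -170.4733123779297), (107.97052764892578, 76.61872863769531), 13.011313438415527) rest ((498.28729248046875, 216.411376953125), (70.51707458496094, 117.16962432861328), 79.64764404296875)
probe [([177.0, 229.0, 206.0, 261.0], 0.77), ([399.0, 203.0, 435.0, 233.0], 0.44)]
probe [([237.0, 171.0, 268.0, 206.0], 0.55)]
well [([321.0, 192.0, 366.0, 237.0], 0.82), ([386.0, 252.0, 429.0, 298.0], 0.82), ([326.0, 250.0, 366.0, 299.0], 0.59)]
well [([200.0, 294.0, 239.0, 334.0], 0.77), ([258.0, 255.0, 294.0, 287.0], 0.73), ([207.0, 259.0, 238.0, 290.0], 0.59)]
rest [([186.0, 220.0, 219.0, 265.0], 0.81)]
rest [([243.0, 186.0, 276.0, 214.0], 0.83)]
```

View pics/crops.png

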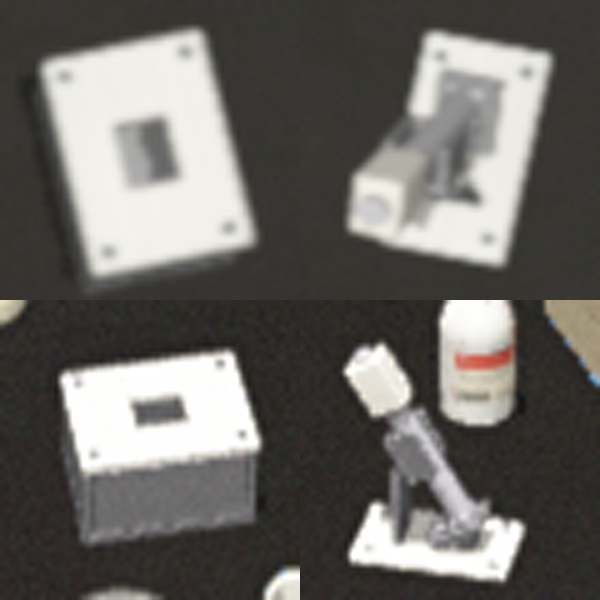

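The crops confirm it: the grey-sided box with the aluminium cover, top crop (341,213), is the well. I put its centre at (582,-170) with yaw 12.7°. The rest's yaw is about -10.3°, and the probe head is near (455,219,140). Next I move above the head.

Call:
{"fn": "jog_arm", "kwargs": {
  "translation": [
    [241, -368, 10],
    [241, -368, 10],
    [241, -368, 10],
    [241, -368, 10],
    [241, -368, 10],
    [241, -368, 10],
    [241, -368, 10],
    [241, -368, 10],
    [241, -368, 10],
    [241, -368, 10],
    [241, -368, 10],
    [241, -368, 10]
  ],
  "turn": [10, 10, 10, 10, 10, 10, 10, 10, 10, 10, 10, 10],
  "grip": 85
}}

```text
clock: 2.7
position: [0.4583, 0.2135, 0.2418]
ee_rot: [0.092, 0.996, -0.0, 0.001]
ft_force: [-0.2, 0.2, -0.1]
grip_width: 0.996
```

```bash
cat > look.py <<'E'
from h import *
import sys
o=manip.get_obs();p=o["position"];print(o["clock"],np.round(p*1000,1),np.round(o["ee_rot"],3),np.round(o["ft_force"],1),o["grip_width"])
a,b=manip.camera("top"),manip.camera("side")
g=p+np.array([0,0,.0187])
for l in("probe_head","probe","probe_toe","rest_stop","well_mouth"):
    for n,c in(("top",a),("side",b)): print(l,n,[(np.round(r["at"],1).tolist(),round(r["confidence"],2)) for r in manip.pinpoint(c,l)[:2]])
def crop(c,q,r=45):
    x,y=int(q[0]),int(q[1]);x=min(max(x,r),560-r);y=min(max(y,r),420-r);return cv2.resize(c["frame"][y-r:y+r,x-r:x+r,::-1],(400,400),interpolation=cv2.INTER_CUBIC),(x-r,y-r)
t=p+np.array([0,0,float(sys.argv[2])/1000])
A,ao=crop(a,proj(a,t));B,bo=crop(b,proj(b,t));print("crop origins",ao,bo,"scale 4.44; tcp px",proj(a,p),proj(b,p))
cv2.imwrite("pics/"+sys.argv[1],np.hstack([A,B]))
E
python3 look.py l1.png -60
```

```text
2.7 [458.3 213.5 241.8] [ 0.092  0.996 -0.     0.001] [-0.2  0.2 -0.1] 0.9957872288457666
probe_head top [([189.7, 254.7], 0.49)]
probe_head side [([244.9, 178.1], 0.76)]
probe top [([199.5, 234.3], 0.54)]
probe side [([275.0, 280.8], 0.69), ([262.4, 204.1], 0.55)]
probe_toe top [([201.1, 243.1], 0.46)]
probe_toe side [([253.8, 205.6], 0.7)]
rest_stop top [([203.7, 232.1], 0.65)]
rest_stop side [([276.1, 264.5], 0.75), ([261.9, 200.7], 0.59)]
well_mouth top [([410.4, 270.8], 0.87), ([342.5, 214.7], 0.7)]
well_mouth side [([221.9, 268.1], 0.91), ([278.0, 262.7], 0.69)]
crop origins (142, 205) (200, 122) scale 4.44; tcp px [180.76619845 246.58831767] [244.65005755 152.58227924]
```

View pics/l1.png

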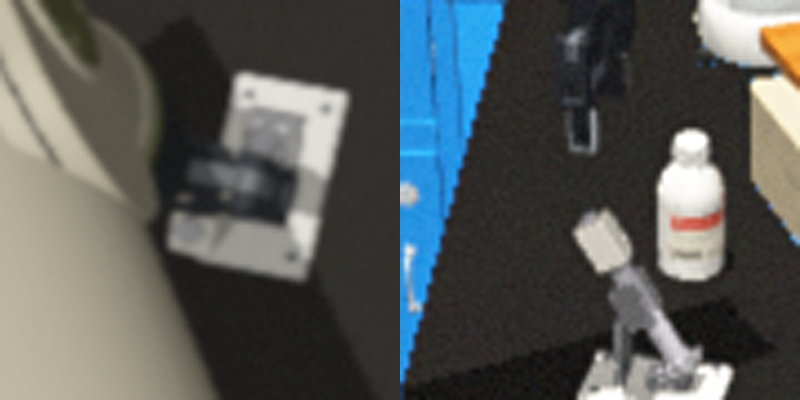

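Side crop: fingers tip at px (241,156), head centre at px (245.5,176). The fingers are directly above, and the jaws run across the head.

```bash
python3 - <<'E'
from h import *
a,b=manip.camera("top"),manip.camera("side")
for t in((188.8,253.9),(189.7,254.7),(187.5,253)):
    x,e=tri([a,b],[t,(245.2,177)]);print("head",np.round(x*1000,1),np.round(np.array(e)*1000,1))
print("top stud@161.7",atz(a,(185,256.4),.1617)); 
# models: compare from origin candidates
yaw=np.radians(-10.35)
d=np.array([np.cos(yaw),np.sin(yaw),0])
for h in((.456,.219,.140),):
    O=np.array(h)-.127*(np.array([0,0,.866])-.5*d);print("O",O)
    for s in(0,.107,.127,.150,.155):
        P=O+s*(np.array([0,0,.866])-.5*d);print(s,proj(a,P).round(1),proj(b,P).round(1))
# base plate right side (image) : world rect corners from top
E
```

```text
head [455.7 220.  137. ] [1.3 1.3]
head [454.8 217.7 138.2] [2.5 2.5]
head [456.7 223.5 135.3] [0. 0.]
top stud@161.7 [0.44538418 0.22253012 0.1617    ]
O [0.51846677 0.20759154 0.030018  ]
0 [203.7 235.4] [262.  203.6]
0.107 [191.4 250. ] [247.6 180.9]
0.127 [188.9 253.1] [244.9 176.5]
0.15 [185.8 256.8] [241.7 171.5]
0.155 [185.1 257.6] [241.  170.3]
```

Call:
{"fn": "jog_arm", "kwargs": {
  "translation": [
    [-2.5, 6, -30],
    [-2.5, 6, -60],
    [-2.5, 6, -90],
    [-2.5, 6, -110],
    [-2.5, 6, -117],
    [-2.5, 6, -117],
    [-2.5, 6, -117]
  ],
  "turn": [0, 0, 0, 0, 0, 0, 0]
}}

```text
clock: 3.98
position: [0.4531, 0.2255, 0.1252]
ee_rot: [0.087, 0.996, 0.0, 0.0]
ft_force: [-0.4, 0.6, 1.6]
grip_width: 0.998
```

Call:
{"fn": "jog_arm", "kwargs": {
  "translation": [
    [0, 0, 0],
    [0, 0, 0],
    [0, 0, 0],
    [0, 0, 0],
    [0, 0, 0],
    [0, 0, 0],
    [0, 0, 0],
    [0, 0, 0]
  ],
  "turn": [0, 0, 0, 0, 0, 0, 0, 0],
  "grip": 15,
  "grip_force": 30
}}

```text
clock: 4.65
position: [0.4532, 0.2253, 0.1257]
ee_rot: [0.088, 0.996, 0.0, 0.0]
ft_force: [-1.0, -1.1, 6.3]
grip_width: 0.275
```

```bash
python3 look.py l2.png 10
```

```text
4.65 [453.2 225.3 125.7] [0.088 0.996 0.    0.   ] [-1.  -1.1  6.3] 0.27485574876036944
probe_head top [([187.8, 254.5], 0.5)]
probe_head side [([242.9, 175.7], 0.47)]
probe top [([201.7, 233.2], 0.41)]
probe side [([268.3, 329.0], 0.29)]
probe_toe top [([199.8, 239.3], 0.66)]
probe_toe side [([254.0, 205.2], 0.74)]
rest_stop top [([203.1, 235.1], 0.64), ([201.5, 234.7], 0.35)]
rest_stop side [([261.8, 199.2], 0.6)]
well_mouth top [([346.4, 274.8], 0.75), ([413.3, 269.6], 0.68)]
well_mouth side [([214.5, 304.2], 0.95), ([223.3, 267.0], 0.84)]
crop origins (141, 209) (199, 131) scale 4.44; tcp px [187.58971593 254.88888581] [244.34800624 178.96274771]
```

View pics/l2.png

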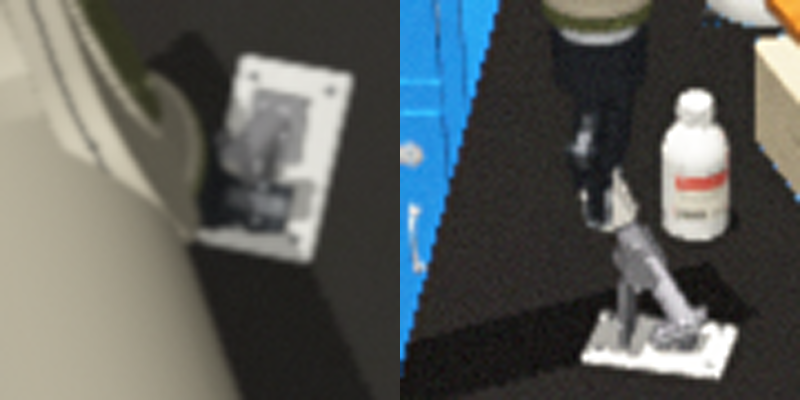

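The fingers are closed at 23.5 mm on the 24 mm head, px (243,176) in the side view, with almost no force. I'll tighten and lift straight up.

Call:
{"fn": "jog_arm", "kwargs": {
  "translation": [
    [0, 0, 0],
    [0, 0, 0],
    [0, 0, 5],
    [0, 0, 15],
    [0, 0, 30],
    [0, 0, 45],
    [0, 0, 60],
    [0, 0, 80],
    [0, 0, 100],
    [0, 0, 118],
    [0, 0, 125],
    [0, 0, 125]
  ],
  "turn": [0, 0, 0, 0, 0, 0, 0, 0, 0, 0, 0, 0],
  "grip": 10,
  "grip_force": 80
}}

```text
clock: 6.25
position: [0.4539, 0.2258, 0.2527]
ee_rot: [0.088, 0.996, 0.001, 0.002]
ft_force: [0.6, -0.8, -1.6]
grip_width: 0.268
```

```bash
python3 look.py l3.png -40
```

```text
6.25 [453.9 225.8 252.7] [0.088 0.996 0.001 0.002] [ 0.6 -0.8 -1.6] 0.2684509596338647
probe_head top [([175.0, 244.8], 0.78)]
probe_head side [([242.2, 148.9], 0.8)]
probe top [([189.5, 225.7], 0.55)]
probe side [([262.8, 175.3], 0.75)]
probe_toe top [([188.9, 237.4], 0.49), ([206.2, 235.8], 0.47)]
probe_toe side [([254.7, 174.2], 0.6)]
rest_stop top [([190.5, 225.0], 0.73), ([203.7, 236.3], 0.67)]
rest_stop side [([261.9, 205.1], 0.6)]
well_mouth top [([343.6, 212.5], 0.93), ([415.4, 272.3], 0.76)]
well_mouth side [([274.7, 263.5], 0.96), ([223.0, 265.5], 0.77)]
crop origins (133, 205) (198, 113) scale 4.44; tcp px [173.75863134 247.83550988] [243.60824385 148.15962513]
```

View pics/l3.png

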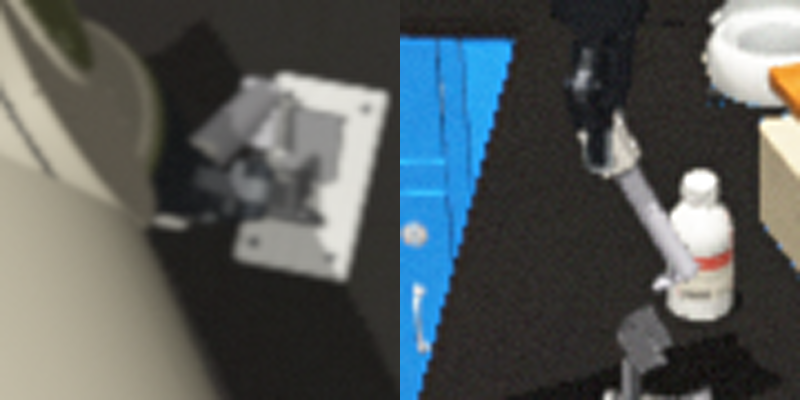

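The probe is lifted with its lean kept, foot at side px (263,175) and top px (190,226), clear of the trough. Next I work out the foot's offset from the TCP.

```bash
cat > off.py <<'E'
from h import *
def measure(n=3,v=True):
    S={}
    for i in range(n):
        a,b=manip.camera("top"),manip.camera("side")
        for l in("probe","probe_head","probe_toe"):
            for k,c in(("t",a),("s",b)):
                r=manip.pinpoint(c,l); 
                S.setdefault((l,k),[]).extend([q["at"] for q in r[:2]])
    o=manip.get_obs();p=o["position"];q=o["ee_rot"];jaw=2*np.arctan2(q[1],q[0])-np.pi/2;yaw=jaw-np.pi/2
    d=np.array([np.cos(yaw),np.sin(yaw),0]);e=np.array([-d[1],d[0],0])
    print("clock",o["clock"],"tcp",np.round(p*1000,1),"yaw",np.degrees(yaw).round(2),"F",np.round(o["ft_force"],1),"T",np.round(o["torque"],2),"w",round(o["grip_width"]*85.4,1))
    exp={"probe_head":p+[0,0,.017]}
    u=np.array([0,0,.866])-.5*d;exp["probe"]=exp["probe_head"]-.127*u;exp["probe_toe"]=exp["probe"]-.028*(.866*d+np.array([0,0,.5]))
    for l in exp:
        pt=[np.median([x for x in S[l,k] if np.linalg.norm(x-proj(c,exp[l]))<12] or [[np.nan]*2],axis=0) for k,c in(("t",a),("s",b))]
        x,er=tri([a,b],pt);r=(x-p)*1000
        print(l,np.round(pt,1).tolist(),"world",np.round(x*1000,1),"rel along/lat/z",np.round([r@d,r@e,r[2]],1),"exp",np.round([(exp[l]-p)@d*1000,0,(exp[l]-p)[2]*1000],1),"err",np.round(np.array(er)*1000,1))
    return a,b,p,d,e
if __name__=="__main__": measure(4)
E
python3 off.py
```

```text
clock 8.45 tcp [453.2 225.3 250.7] yaw -10.05 F [ 0.4  0.7 -1. ] T [ 0.01 -0.    0.02] w 22.9
probe_head [[174.3, 248.0], [244.2, 146.2]] world [454.4 222.5 261.7] rel along/lat/z [ 1.7 -2.5 11. ] exp [ 0.  0. 17.] err [1.9 1.9]
probe [[190.0, 227.2], [261.6, 176.6]] world [518.9 219.7 141.6] rel along/lat/z [  65.7    6.  -109.1] exp [ 63.5   0.  -93. ] err [1.8 1.8]
probe_toe [[189.8, 234.2], [257.2, 174.7]] world [501.3 217.5 149.9] rel along/lat/z [  48.8    0.8 -100.7] exp [  39.3    0.  -107. ] err [0. 0.]
```

Call:
{"fn": "jog_arm", "kwargs": {
  "translation": [
    [4, -20, 0],
    [10, -55, 0],
    [18, -95, 0],
    [26, -135, 0],
    [33, -175, 0],
    [41, -215, 0],
    [48, -255, 0],
    [56, -295, 0],
    [63, -335, 0],
    [71, -375, 0],
    [75, -397, 0],
    [77, -407, 0]
  ],
  "turn": [0, 1, 3, 6, 9, 12, 15, 18, 20.5, 22.8, 22.8, 22.8]
}}

```text
clock: 9.45
position: [0.5297, -0.1861, 0.2507]
ee_rot: [-0.109, 0.994, -0.001, 0.0]
ft_force: [-0.0, 0.4, -1.3]
grip_width: 0.27
```

Call:
{"fn": "jog_arm", "kwargs": {
  "translation": [
    [0, 0, 0],
    [0, 0, 0],
    [0, 0, 0]
  ],
  "turn": [0, 0, 0]
}}

```text
clock: 9.7
position: [0.5298, -0.1844, 0.2506]
ee_rot: [-0.109, 0.994, -0.0, 0.0]
ft_force: [0.7, 1.2, -1.3]
grip_width: 0.269
```

Call:
{"fn": "jog_arm", "kwargs": {
  "translation": [
    [0.6, 2, -20],
    [0.6, 2, -45],
    [0.6, 2, -58],
    [0.6, 2, -60],
    [0.6, 2, -60],
    [0.6, 2, -60]
  ],
  "turn": [0, 0, 0, 0, 0, 0]
}}

```text
clock: 10.2
position: [0.5311, -0.1816, 0.1917]
ee_rot: [-0.11, 0.994, -0.0, 0.001]
ft_force: [0.2, -0.2, -1.4]
grip_width: 0.269
```

```bash
python3 - <<'E'
from off import *
a,b,p,d,e=measure(1)
M=np.array([.5821,-.1705,.06])
def mk(c,s,P0,r):
    q=proj(c,P0);x,y=int(q[0])-r,int(q[1])-r
    im=cv2.resize(c["frame"][y:y+2*r,x:x+2*r,::-1],(400,400),interpolation=cv2.INTER_CUBIC);k=200/r
    def dot(P,col): u=((proj(c,P)-[x,y]+.5)*k).astype(int);cv2.circle(im,tuple(int(v) for v in u),2,col,-1)
    u=np.array([0,0,.866])-.5*d;ex=.866*d+np.array([0,0,.5])
    for h in(.0,):
        O=p+.066*d+np.array([0,0,-.0955])
        for w in(-.01,.01):
            dot(O-.028*ex+w*e,(0,0,255));dot(O+.010*ex+w*e,(0,0,255))
            for t in(.02,.09): dot(O+w*(e if s=="t" else ex)+t*u,(0,255,0))
    for i in(-1,1):
        for j in(-1,1): dot(M+.017*i*d+.014*j*e,(255,0,255));dot(M+.055*i*d+.04*j*e,(255,0,0))
    return im
P0=M+[-.02,0,.04]
cv2.imwrite("pics/l4.png",np.hstack([mk(a,"t",P0,36),mk(b,"s",P0,36)]))
E
```

```text
clock 10.6 tcp [ 530.6 -182.5  190.9] yaw 12.56 F [ 1.   0.3 -1.5] T [0.05 0.03 0.01] w 23.2
probe_head [[358.6, 220.7], [259.0, 230.5]] world [ 530.9 -189.4  205.1] rel along/lat/z [-1.2 -6.8 14.2] exp [ 0.  0. 17.] err [1. 1.]
probe [[339.8, 203.8], [281.5, 255.9]] world [ 599.1 -162.4   88.3] rel along/lat/z [  71.2    4.7 -102.6] exp [ 63.5   0.  -93. ] err [0.1 0.1]
probe_toe [[340.4, 210.0], [271.3, 260.1]] world [ 576.  -166.8   77. ] rel along/lat/z [  47.8    5.4 -113.9] exp [  39.3    0.  -107. ] err [8.8 8.8]
```

View pics/l4.png

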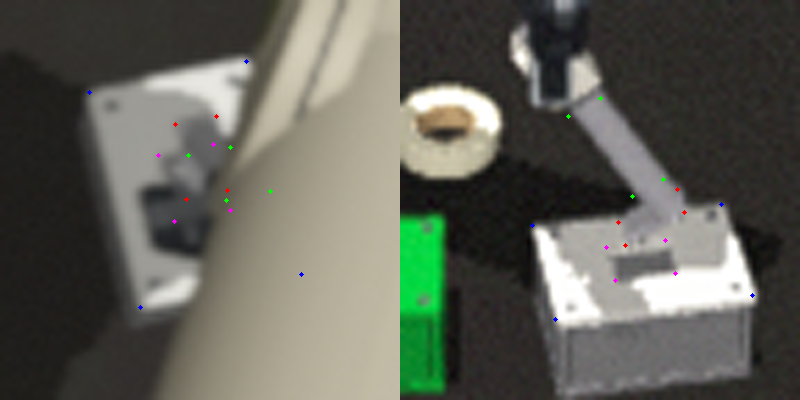

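The side view shows the well marks matching the cover, opening centre about crop (643,262). The stem sits about 8 crop px right of the prediction. I'll fit the stem edges numerically.

```bash
cat > stem.py <<'E'
from h import *
from scipy.optimize import least_squares
def fit(along0=.068,z0=-.0955,lean0=30,ts=(.03,.095)):
    b=manip.camera("side");o=manip.get_obs();p=o["position"];q=o["ee_rot"];yaw=2*np.arctan2(q[1],q[0])-np.pi
    d=np.array([np.cos(yaw),np.sin(yaw),0]);e=np.array([-d[1],d[0],0])
    g=cv2.cvtColor(b["frame"],cv2.COLOR_RGB2GRAY).astype(np.float32)
    L=np.radians(lean0);u=np.array([0,0,np.cos(L)])-np.sin(L)*d;O=p+along0*d+np.array([0,0,z0])
    C=[];W=[]
    for t in np.linspace(*ts,25):
        c0=proj(b,O+t*u);dr=proj(b,O+(t+.01)*u)-c0;n=np.array([-dr[1],dr[0]])/np.linalg.norm(dr);n*=np.sign(n[0])
        s=np.linspace(-9,9,181);xy=(c0+s[:,None]*n).astype(np.float32)
        v=cv2.remap(g,xy[:,0].copy()[None],xy[:,1].copy()[None],cv2.INTER_LINEAR)[0]
        h=(v.max()+np.percentile(v,10))/2;m=np.where(v>h)[0];k=len(s)//2
        m=m[(m>k-75)&(m<k+75)]
        if len(m): C.append(c0+n*(s[m[0]]+s[m[-1]])/2);W.append(s[m[-1]]-s[m[0]])
    C=np.array(C);print("edge widths px",np.round(W,1))
    ok=np.abs(np.array(W)-np.median(W))<1
    vx,vy,x0,y0=cv2.fitLine(C[ok].astype(np.float32),cv2.DIST_HUBER,0,.01,.01).ravel()
    # intersect with vertical plane through TCP containing d
    def pl(px):
        oo,dd=ray(b,px);r=oo+dd*((p-oo)@e)/(dd@e);return np.array([(r-p)@d,r[2]-p[2]])*1000
    A,B=pl((x0-8*vx,y0-8*vy)),pl((x0+8*vx,y0+8*vy));s=A-B if A[1]>B[1] else B-A
    lean=np.degrees(np.arctan2(-s[0],s[1]))
    at=lambda z:A[0]+(z-A[1])*s[0]/s[1]
    print("tcp",np.round(p*1000,1),"yaw",np.degrees(yaw).round(1),"lean",lean.round(2),"axis along at rel z -95.5:",round(at(-95.5),1)," at +14.5:",round(at(14.5),1))
if __name__=="__main__": fit()
E
python3 stem.py
```

```text
edge widths px [6.3 6.4 6.4 6.6 6.7 6.5 6.1 6.  6.  6.3 6.3 6.2 6.2 6.  6.1 5.9 6.2 6.3
 6.3 6.3 6.4 6.3 6.5 6.5 6.8]
tcp [ 530.5 -182.5  190.8] yaw 12.6 lean 29.58 axis along at rel z -95.5: 67.4  at +14.5: 5.0
```

Fit: lean 29.6°, foot about 67.4 mm ahead of the TCP. It sits within 1 mm of the wanted start, so I go straight down to origin height 62.

Call:
{"fn": "jog_arm", "kwargs": {
  "translation": [
    [0, 0.5, -8],
    [0, 0.5, -16],
    [0, 0.5, -24],
    [0, 0.5, -30],
    [0, 0.5, -33],
    [0, 0.5, -33]
  ],
  "turn": [0, 0, 0, 0, 0, 0]
}}

```text
clock: 11.15
position: [0.53, -0.1819, 0.1567]
ee_rot: [-0.109, 0.994, -0.0, -0.001]
ft_force: [-0.2, -0.1, -2.0]
grip_width: 0.266
```

```bash
python3 stem.py; python3 - <<'E'
from h import *
o=manip.get_obs();print(o["clock"],o["ft_force"],o["torque"])
b=manip.camera("side");q=proj(b,[.57,-.17,.08]);x,y=int(q[0])-30,int(q[1])-30;save(b,"l5.png",(x,y,x+60,y+60),9)
E
```

```text
edge widths px [ 9.8  9.9 10.  10.  10.  10.   9.9  9.9  9.9 10.2  6.2  6.4  6.4  6.4
  6.2  6.2  6.4  6.4  6.6  6.6  6.6  6.7  6.7  6.6  6.4]
tcp [ 530.2 -182.   157.3] yaw 12.5 lean 30.38 axis along at rel z -95.5: 67.9  at +14.5: 3.4
11.2 [ 0.16207878 -0.48594983 -1.2063909 ] [-0.02470919  0.06239588  0.02623924]
```

View pics/l5.png

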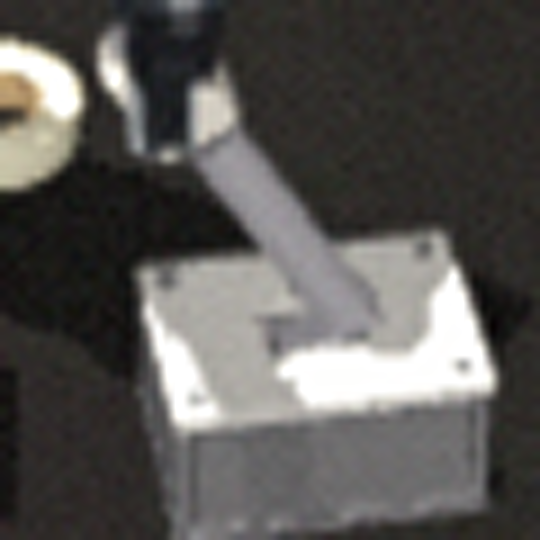

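The toe is inside the opening with no force, and the heel is still above the right edge at crop (375,320). Next I move 10 mm toewards while sinking 8 mm.

Call:
{"fn": "jog_arm", "kwargs": {
  "translation": [
    [-2.4, -0.5, -2],
    [-4.9, -1.1, -4],
    [-7.3, -1.6, -6],
    [-9.8, -2.2, -8],
    [-9.8, -2.2, -8],
    [-9.8, -2.2, -8]
  ],
  "turn": [0, 0, 0, 0, 0, 0]
}}

```text
clock: 11.75
position: [0.5205, -0.1843, 0.1498]
ee_rot: [-0.109, 0.994, -0.0, 0.0]
ft_force: [0.2, 0.3, -1.2]
grip_width: 0.267
```

```bash
python3 - <<'E'
from stem import *
fit(along0=.0655,ts=(.05,.095))
o=manip.get_obs();print(o["clock"],o["ft_force"],o["torque"])
E
```

```text
edge widths px [10.7 10.6 10.6 10.7 10.9 11.1 11.1 11.1  6.2  6.3  6.4  6.3  6.2  6.2
  6.2  6.2  6.2  6.4  6.5  6.6  6.6  6.6  6.6  6.8  6.8]
tcp [ 520.7 -184.2  149.9] yaw 12.5 lean 29.32 axis along at rel z -95.5: 66.8  at +14.5: 5.0
11.8 [-0.28764922 -0.84416905 -2.04714335] [ 0.02582042 -0.00244884 -0.03778184]
```

No contact. Now I go on along the stem.

Call:
{"fn": "jog_arm", "kwargs": {
  "translation": [
    [2, 0.4, -3.5],
    [4, 0.9, -7],
    [6, 1.3, -10.5],
    [8, 1.8, -14],
    [10, 2.2, -17.5],
    [12, 2.6, -21],
    [13, 2.9, -23],
    [13, 2.9, -23],
    [13, 2.9, -23]
  ],
  "turn": [0, 0, 0, 0, 0, 0, 0, 0, 0]
}}

```text
clock: 12.55
position: [0.5337, -0.1814, 0.1267]
ee_rot: [-0.109, 0.994, -0.0, 0.0]
ft_force: [-0.9, -0.4, -1.3]
grip_width: 0.27
```

```bash
python3 - <<'E'
from stem import *
fit(along0=.0655,ts=(.07,.1))
o=manip.get_obs();print(o["clock"],o["ft_force"],o["torque"])
b=manip.camera("side");q=proj(b,[.57,-.17,.08]);x,y=int(q[0])-30,int(q[1])-30;save(b,"l6.png",(x,y,x+60,y+60),9)
E
```

```text
edge widths px [10.8 10.8 10.8 10.8 10.7 10.7 10.7 10.8 10.9 10.9 10.9 11.  11.1 11.2
 11.2 11.2 11.3 11.6  6.8  6.8  6.6  6.3  6.6  6.4  6.3]
tcp [ 533.7 -181.4  126.9] yaw 12.5 lean 26.64 axis along at rel z -95.5: 53.4  at +14.5: -1.7
12.6 [ 0.07597574  0.32110248 -1.87488526] [ 0.0046542  -0.00558048 -0.01152266]
```

View pics/l6.png

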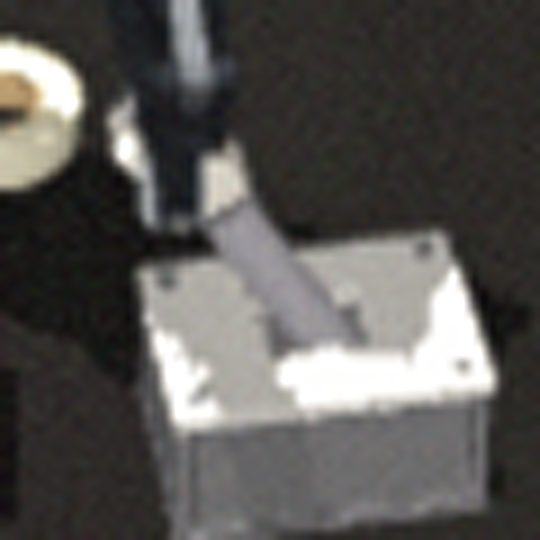

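The foot is inside and the stem runs through the middle of the opening, crop (310,335), with no load. I'll lighten the grip and start the swing about the opening.

Call:
{"fn": "jog_arm", "kwargs": {
  "translation": [
    [0, 0, 0],
    [3.9, 0.9, 2.2],
    [7.8, 1.7, 4.1],
    [11.7, 2.6, 5.8],
    [15.6, 3.5, 7.3],
    [19.5, 4.4, 8.6],
    [24.4, 5.4, 10],
    [24.4, 5.4, 10]
  ],
  "turn": [0, 0, 0, 0, 0, 0, 0, 0],
  "grip_force": 28
}}

```text
clock: 13.32
position: [0.5579, -0.1762, 0.1367]
ee_rot: [-0.109, 0.994, -0.0, -0.001]
ft_force: [-4.2, -1.0, -3.5]
grip_width: 0.27
```

Call:
{"fn": "jog_arm", "kwargs": {
  "translation": [
    [4.9, 1.1, 1.1],
    [9.8, 2.2, 2],
    [14.6, 3.3, 2.6],
    [19.5, 4.4, 3],
    [24.4, 5.5, 3.1],
    [29.3, 6.6, 3],
    [29.3, 6.6, 3]
  ],
  "turn": [0, 0, 0, 0, 0, 0, 0]
}}

```text
clock: 13.9
position: [0.5872, -0.1697, 0.1396]
ee_rot: [-0.109, 0.994, -0.001, -0.001]
ft_force: [-4.4, -0.9, -1.4]
grip_width: 0.269
```

```bash
python3 - <<'E'
from stem import *
o=manip.get_obs();print(o["clock"],o["ft_force"],o["torque"],o["position"],o["grip_width"]*85.4)
b=manip.camera("side");q=proj(b,[.58,-.17,.09]);x,y=int(q[0])-30,int(q[1])-30
for zz in(0,.1,.15): print(proj(b,np.array([.582,-.17,zz])).round(1))
save(b,"l7.png",(x,y,x+60,y+60),9)
E
```

```text
13.9 [-4.42632545 -0.91552281 -1.399352  ] [-0.39768359  1.24782896  0.03593668] [ 0.58721995 -0.16972868  0.13961466] 23.014212728053668
[275.7 278.5]
[276.  254.4]
[276.2 241.7]
```

View pics/l7.png

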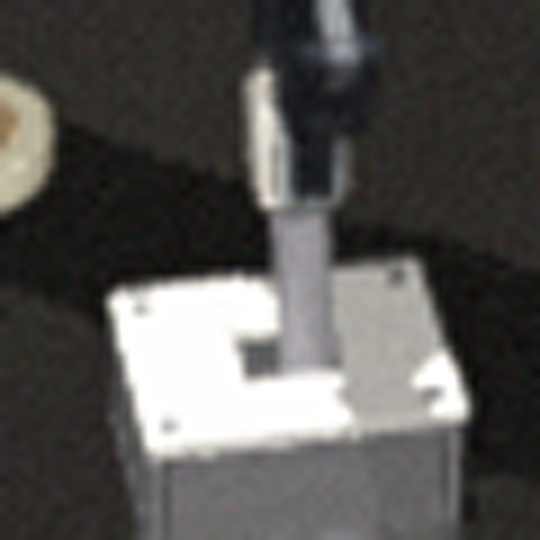

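The stem is nearly upright, with the axis from crop (302,212) to (311,365), so about 2-4° of lean is left. I push on a little, back off the edge, then lower.

Call:
{"fn": "jog_arm", "kwargs": {
  "translation": [
    [2.4, 0.5, 0],
    [4.9, 1.1, 0],
    [4.9, 1.1, 0],
    [4.9, 1.1, 0]
  ],
  "turn": [0, 0, 0, 0]
}}

```text
clock: 14.28
position: [0.5913, -0.169, 0.1395]
ee_rot: [-0.109, 0.994, -0.0, -0.002]
ft_force: [-4.9, -1.1, -0.6]
grip_width: 0.271
```

```bash
cat > up.py <<'E'
from h import *
def up(lo=.064,hi=.1):
    "stem centre line in the side view between world heights, assumed in the vertical plane through the TCP"
    b=manip.camera("side");o=manip.get_obs();p=o["position"];g=cv2.cvtColor(b["frame"],cv2.COLOR_RGB2HSV).astype(np.float32)
    print("clock",o["clock"],"tcp",np.round(p*1000,1),"F",o["ft_force"].round(1),"T",o["torque"].round(2),"w",round(o["grip_width"]*85.4,1))
    x,y=proj(b,[p[0],p[1],.1]);x,y=int(x),int(y)
    for r in range(y-6,y+11): print(r,b["frame"][r,x-7:x+9].astype(int).mean(1).round().astype(int).tolist())
    print("x0",x-7,[ (z,proj(b,[p[0],p[1],z]).round(1).tolist()) for z in(.06,.1,.12)])
up()
E
python3 up.py
```

```text
clock 14.3333 tcp [ 591.3 -169.   139.5] F [-4.8 -1.  -0.3] T [-0.43  1.68  0.05] w 23.2
248 [21, 20, 62, 197, 200, 187, 150, 100, 101, 128, 98, 82, 47, 42, 37, 40]
249 [29, 13, 18, 82, 114, 113, 119, 111, 109, 112, 64, 38, 38, 35, 44, 43]
250 [23, 19, 21, 46, 130, 138, 137, 134, 140, 134, 60, 24, 23, 24, 33, 38]
251 [20, 21, 24, 49, 134, 150, 153, 154, 154, 141, 58, 24, 17, 21, 20, 28]
252 [29, 21, 19, 50, 131, 150, 155, 155, 147, 138, 56, 23, 23, 18, 14, 25]
253 [22, 21, 23, 43, 133, 149, 154, 156, 149, 138, 56, 18, 20, 21, 20, 22]
254 [15, 20, 21, 47, 134, 147, 156, 153, 151, 138, 55, 34, 35, 45, 41, 44]
255 [29, 18, 27, 56, 127, 147, 154, 153, 150, 137, 83, 92, 96, 109, 116, 114]
256 [130, 97, 89, 99, 131, 151, 160, 157, 149, 142, 148, 166, 164, 168, 168, 164]
257 [251, 226, 223, 184, 137, 153, 170, 154, 153, 139, 150, 169, 169, 174, 171, 167]
258 [255, 255, 255, 245, 157, 158, 173, 154, 148, 135, 154, 171, 165, 172, 169, 171]
259 [254, 255, 255, 245, 170, 170, 175, 155, 152, 141, 148, 168, 166, 170, 170, 169]
260 [254, 255, 255, 246, 173, 170, 175, 164, 149, 136, 149, 166, 171, 170, 166, 169]
261 [255, 255, 255, 243, 171, 169, 178, 168, 150, 137, 150, 167, 168, 166, 167, 169]
262 [247, 251, 245, 219, 167, 174, 172, 169, 152, 138, 148, 170, 169, 168, 168, 169]
263 [185, 195, 173, 138, 154, 168, 176, 173, 151, 136, 149, 169, 176, 172, 167, 170]
264 [107, 104, 101, 90, 151, 167, 178, 163, 145, 137, 148, 171, 168, 168, 171, 169]
x0 272 [(0.06, [278.9, 264.1]), (0.1, [279.0, 254.3]), (0.12, [279.1, 249.2])]
```

The stem edges are now at constant columns (276–281) over all rows, so it is upright. I back off 2 mm and lower.

Call:
{"fn": "jog_arm", "kwargs": {
  "translation": [
    [-2, -0.4, 0],
    [-2, -0.4, -4],
    [-2, -0.4, -9],
    [-2, -0.4, -14],
    [-2, -0.4, -17],
    [-2, -0.4, -18],
    [-2, -0.4, -18]
  ],
  "turn": [0, 0, 0, 0, 0, 0, 0]
}}

```text
clock: 14.92
position: [0.5892, -0.1692, 0.1211]
ee_rot: [-0.109, 0.994, -0.0, -0.002]
ft_force: [-0.0, 0.0, -2.2]
grip_width: 0.268
```

Call:
{"fn": "jog_arm", "kwargs": {
  "translation": [
    [0, 0, -1],
    [0, 0, -2],
    [0, 0, -2]
  ],
  "turn": [0, 0, 0]
}}

```text
clock: 15.17
position: [0.5897, -0.1694, 0.1201]
ee_rot: [-0.109, 0.994, -0.0, -0.001]
ft_force: [-0.7, 1.0, 4.4]
grip_width: 0.271
```

Floor contact at TCP z = 120 mm, against 119.8 predicted. I press slightly more to seat the foot.

Call:
{"fn": "jog_arm", "kwargs": {
  "translation": [
    [0, 0, -1],
    [0, 0, -1.5],
    [0, 0, -1.5]
  ],
  "turn": [0, 0, 0]
}}

```text
clock: 15.42
position: [0.5901, -0.1694, 0.12]
ee_rot: [-0.109, 0.994, -0.0, -0.001]
ft_force: [-3.8, 0.2, 9.9]
grip_width: 0.271
```

```bash
python3 up.py
```

```text
clock 15.4667 tcp [ 590.1 -169.4  120. ] F [-4.   0.6  9.4] T [ 0.42  1.36 -0.03] w 22.7
248 [17, 38, 128, 195, 216, 179, 154, 77, 40, 34, 31, 44, 115, 55, 45, 41]
249 [22, 34, 123, 192, 215, 180, 153, 78, 36, 33, 26, 46, 113, 51, 43, 43]
250 [22, 23, 93, 194, 212, 187, 161, 84, 40, 31, 28, 46, 115, 52, 34, 37]
251 [24, 24, 70, 187, 213, 188, 162, 83, 35, 32, 31, 43, 112, 38, 23, 23]
252 [14, 19, 49, 175, 213, 192, 166, 90, 54, 59, 54, 55, 105, 39, 22, 24]
253 [16, 21, 34, 108, 191, 192, 155, 116, 90, 108, 102, 75, 66, 29, 21, 24]
254 [19, 20, 19, 34, 99, 113, 109, 107, 105, 111, 116, 51, 38, 35, 48, 46]
255 [23, 20, 23, 30, 75, 131, 138, 136, 135, 144, 134, 86, 93, 96, 113, 112]
256 [76, 72, 80, 81, 111, 138, 149, 154, 150, 145, 139, 163, 170, 168, 165, 171]
257 [210, 205, 177, 166, 147, 142, 153, 153, 148, 142, 138, 167, 170, 167, 169, 169]
258 [255, 255, 236, 224, 173, 142, 150, 154, 155, 146, 140, 166, 170, 169, 169, 173]
259 [255, 255, 255, 255, 222, 154, 149, 152, 152, 143, 139, 167, 169, 169, 172, 173]
260 [254, 254, 255, 255, 205, 143, 156, 153, 154, 143, 139, 168, 166, 174, 170, 170]
261 [254, 255, 255, 255, 225, 154, 167, 161, 154, 144, 137, 171, 172, 169, 166, 166]
262 [247, 248, 252, 244, 179, 150, 171, 172, 157, 143, 134, 168, 166, 171, 169, 169]
263 [205, 187, 194, 178, 135, 153, 170, 171, 156, 143, 131, 169, 174, 173, 169, 170]
264 [168, 105, 107, 105, 114, 162, 175, 173, 155, 147, 129, 169, 172, 170, 170, 167]
x0 271 [(0.06, [278.5, 264.2]), (0.1, [278.7, 254.4]), (0.12, [278.7, 249.3])]
```

Call:
{"fn": "jog_arm", "kwargs": {
  "translation": [
    [0, 0, 1],
    [0, 0, 1],
    [0, 0, 1],
    [0, 0, 1],
    [0, 0, 1],
    [0, 0, 1]
  ],
  "turn": [0, 0, 0, 0, 0, 0],
  "grip": 70
}}

```text
clock: 15.97
position: [0.5901, -0.1694, 0.1209]
ee_rot: [-0.109, 0.994, -0.0, -0.001]
ft_force: [-0.6, -0.5, 0.5]
grip_width: 0.824
```

Call:
{"fn": "jog_arm", "kwargs": {
  "translation": [
    [0, 0, 5],
    [0, 0, 20],
    [0, 0, 45],
    [0, 0, 75],
    [0, 0, 105],
    [0, 0, 130],
    [-20, 0, 140],
    [-60, 0, 140],
    [-100, 0, 140],
    [-120, 0, 140],
    [-120, 0, 140],
    [-120, 0, 140]
  ],
  "turn": [0, 0, 0, 0, 0, 0, 0, 0, 0, 0, 0, 0]
}}

```text
clock: 16.97
position: [0.4697, -0.1694, 0.2617]
ee_rot: [-0.109, 0.994, 0.0, 0.0]
ft_force: [0.7, -0.4, -0.2]
grip_width: 0.823
```

```bash
python3 - <<'E'
from h import *
o=manip.get_obs();print(o["clock"],o["position"],o["ft_force"],o["grip_width"])
b=manip.camera("side");a=manip.camera("top")
def cr(c,P,r):
    x,y=proj(c,P).astype(int);return cv2.resize(c["frame"][y-r:y+r,x-r:x+r,::-1],(400,400),interpolation=cv2.INTER_CUBIC)
P=np.array([.582,-.17,.09])
cv2.imwrite("pics/l8.png",np.hstack([cr(a,P,60),cr(b,P,35)]))
for l in("amber_bottle","beaker","bottle","tape_roll"):
    for c in(a,b): print(l,[(atz(c,r["at"],0)[:2].round(3),round(r["confidence"],2)) for r in manip.pinpoint(c,l)[:1]])
E
```

```text
16.9667 [ 0.46973072 -0.16942858  0.26174933] [ 0.72939039 -0.38788304 -0.21318419] 0.82319337516248
amber_bottle [(array([0.703, 0.002]), 0.84)]
amber_bottle [(array([0.699, 0.004]), 0.57)]
beaker []
beaker []
bottle [(array([0.521, 0.414]), 0.91)]
bottle [(array([0.519, 0.408]), 0.9)]
tape_roll [(array([0.46 , 0.001]), 0.53)]
tape_roll [(array([ 0.474, -0.01 ]), 0.51)]
```

View pics/l8.png

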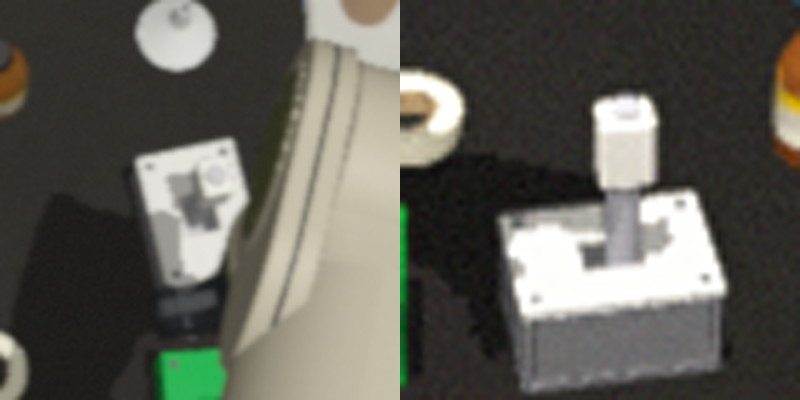

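The side view shows the probe standing upright in the opening, head at crop (625,145), released and clear of the gripper. The detector missed the beaker, so I'll compare that patch with the first picture and then hand in.

```bash
python3 - <<'E'
from h import *
s=cv2.resize(cv2.imread("pics/side.png"),(560,420),interpolation=cv2.INTER_AREA)
b=manip.camera("side");f=b["frame"][:,:,::-1]
for n,(x,y,X,Y) in dict(beaker=(250,295,290,340),bottle=(250,148,278,188),tape=(228,230,256,254),amber=(300,215,325,255)).items():
    t=s[y:Y,x:X];r=cv2.matchTemplate(np.ascontiguousarray(f[y-6:Y+6,x-6:X+6]),t,cv2.TM_CCOEFF_NORMED);_,v,_,l=cv2.minMaxLoc(r);print(n,round(v,2),"shift px",l[0]-6,l[1]-6)
print(manip.hand_in())
E
```

```text
beaker 1.0 shift px 0 0
bottle 0.96 shift px 0 0
tape 0.97 shift px 0 0
amber 1.0 shift px 0 0
the job is handed in; nothing more can be done
None
```

The probe is stored: it stands upright on the floor of the grey well, released, and the job is handed in at about 17 s of the 48 s allowed.

**What I did:** I gripped the head across its y sides and lifted the probe straight out of the rest, keeping its lean. I entered the well toe first at about 30°, moved 10 mm toewards while sinking 8 mm, then went on along the stem. The hand stays vertical with these moves, so I swung the probe upright by letting it pivot in a light grip against the edge of the opening. I then lowered it to the floor, opened the fingers and backed away.

**Last checks:**
- **Floor contact:** it came at a TCP height of 120 mm, against 119.8 mm predicted.
- **Forces:** readings after each move stayed around 10 N or less.
- **Upright:** the last picture shows the probe standing upright with the gripper clear. It stands a few millimetres off the centre of the opening, away from the robot.
- **Bystanders:** both bottles, the beaker and the tape roll show no shift between the first and last side pictures.

**What disagreed:**
- The detector missed the beaker at the end, so only the picture comparison covers it.
- The pinpointed probe points scattered by 5 to 10 mm. I relied on a fit of the stem's edges instead.
- My first grasp was about 5 mm off sideways because I measured before the arm had settled. It did no harm.

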